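Part the nested screw cups and sort them by size

TASK

The brass screw cup is stuck in the aluminium one, and that one in the big black cup screwed to the bench. Pull them apart and stand each loose cup upright in the middle of the red pad of its own size: the small brass cup on the smaller pad, the aluminium cup on the larger pad. Set them down without dropping them, and leave the sharpening stone, the hammer and the grey cup of old screws where they are.

Things in the scene. Friction and masses are not known exactly. Their poses are not given: they have to be found in the camera images.
- cup_small: small brass cup, loose: a plain straight tube with a floor, outer diameter 47 mm, height 74 mm, wall 3 mm, about 0.14 kg. Origin at the centre of its underside, z up to the mouth. At the start it stands in the aluminium cup with its top 34 mm sticking out; three leaf springs hold it, so it takes roughly 3 to 9 N beyond its weight to draw it straight up, and it is free after 40 mm.
- cup_medium: medium aluminium cup, loose, heavy thick base: straight, outer diameter 60 mm, height 68 mm, wall 3.5 mm, inner floor 28 mm above the underside, about 0.28 kg. Origin at the centre of its underside, z up to the mouth. At the start it stands in the black cup with its top 34 mm sticking out; three leaf springs hold it, more firmly than those that hold the brass cup (roughly 7 to 17 N beyond its weight), so it stays when the brass cup is drawn; free after 34 mm of lift.
- cup_large: large black plastic cup, screwed to the bench (fixed) on a steel disc 100 mm across and 4 mm thick: outer diameter 74 mm, height 40 mm, inner floor 6 mm up. Origin at the centre of its underside, on the bench. It stays where it is.
- pad_small: the smaller red round pad, 68 mm across, 6 mm thick, fixed on the bench, flat top with a thin white ring 51 mm across as a mark. Origin at the centre of its underside; its top is 6 mm higher. For the brass cup. Which side of the nest each pad lies on varies.
- pad_medium: the larger red round pad, 100 mm across, 6 mm thick, fixed on the bench, flat top with a thin white ring 64 mm across as a mark. Origin at the centre of its underside; its top is 6 mm higher. For the aluminium cup.
- stone: bystander: two-layer sharpening stone, red-brown on grey, 50 x 160 x 25 mm, its length along its own y, lying loose beyond the nest. Origin at the centre of its underside.
- hammer: bystander: hammer about 260 mm long lying on the bench, its length along its own x. Origin near the middle of its length, on the bench.
- scrap_cup: bystander: low grey plastic cup, 56 mm across, 45 mm high, with a few old screws in it. Origin at the centre of its underside.
There are look-alikes about, which are no part of the job. Leave any purple or turquoise look-alike of the pad_medium alone.

How it is judged:
By the outcome, as a careful person would: the job done as asked, in the order asked, and still so for the second after the job is handed in, with the robot touching nothing.
It also fails if it takes over 64 s, if anything falls off the work surface, if the arm or the gripper's body presses on something with over 40 N, if the wrist force passes 120 N, or if a joint passes its speed limit or range.

ROBOT

A 6-joint arm with a two-finger parallel gripper is mounted at the origin on the work surface. World frame = base frame: x ahead of the robot, y to its left, z up, the work surface at z = 0. Lengths are in m, angles in rad, forces in N, time in s.
With the tool pointing down it reaches from about 0.325 to 0.9 m from the base axis. Payload 6.1 kg.
Tool frame: the origin (TCP) lies midway between the tips of the shut fingers; the grasp point (between the pads) lies bot.grip_depth behind it (bot.grip_depth is the distance from the TCP to the grasp point, in m); z points along the fingers, x is the direction in which the jaws open and shut, and the axes are right-handed (so a half turn about z gives the same grasp; the last joint's range is limited). The gripper opens to 85 mm and grips with 20 to 120 N. Pads are 22 mm wide; open, the fingers measure 114 mm over their backs; the gripper's body (76 mm by 85 mm) begins 54 mm behind the grasp point. The pads swing forward as they close: fully open they stand 13 mm farther back than shut.
Start: joints at [-0.126, 0.22, 1.526, -0, 1.395, -0.126], TCP at [0.625, -0, 0.231] pointing down, gripper open.
Joint ranges: [-2.98, 2.98], [-0.91, 2.08], [0.09, 2.57], [-1.24, 4.39], [0.2, 2.65], [-2.68, 2.68]. Speed limits (rad/s): [2.57, 2.57, 3.01, 3.14, 3.14, 3.14].

INTERFACE

Orientations are given as a rotation vector (axis times angle).
In Python, from bench import readout, optics, bot gives the robot as it stands.
- The arm moves only by the tool play_rows, never from a script. Its arguments are lists of equal length, an entry for each row: "xyz": the shift along the tool's x, y, z in mm, a list of three; "turn": the turn about the tool's z in rad; "hand": the opening, from -1 (shut) to 1 (fully open). In form: {"xyz": [[dx, dy, dz], ...], "turn": [turn, ...], "hand": [hand, ...]}. A call has 1 to 10 rows; each row is the pose to reach, as a shift and turn from the pose measured when the call began, along the tool's axes at that moment; what a row does not reach only later rows make up. A row lasts 1/10 s, in which the tool goes at most 50 mm and 8.59 degrees, less where a joint would pass 70% of its speed; a pose out of reach is approached as far as the arm can. A call with a gripper value outside its range is refused whole. The fingers move at their own pace and stop on an object; the grip force is fixed at half the most. Time passes only in rows, so rows that repeat a pose let the fingers close. It gives the time, the measured TCP pose, the force and the opening at its end, in the units of the state.
- readout.get_obs(): the state, without advancing time (a new reading comes with each control period).
- optics.capture(name): name is "scene" or "side" or "wrist"; returns the picture (384x512x3 uint8, blue, green, red); there is no depth.
- optics.calibration(name): a dict with "camera_matrix" (3x3 intrinsics, pixels), "k1" (the pictures are not rectified: a ray, as slopes to the right and down, at radius r is drawn at 1 + k1 r^2 times it, then the intrinsics apply), "xyz" and "orientation" of the camera in the world. Camera axes: x right, y down, z forward; pixel columns grow to the right and rows downward; lengths in m; the calibration is good to about 2 mm. A picture is of the moment at which its call begins: read the wrist's pose just before it. calibration takes no time and is no camera call; for the wrist camera it gives the pose at the moment of the call.
- bot.finish_job(): hands the job in, once; it reports no verdict.
The state is a dict: "time_s": time; "qpos": joint angles; "dq": joint speeds; "tau": joint torques, N m; "eef_pos": TCP position; "tool_rot": TCP orientation; "ft_force": force on the tool from outside, world axes, zero at the start; "wrist_torque": the same for the moment, N m; "width": opening from 0.0 (shut) to 1.0 (fully open).
Only numpy, scipy, OpenCV 4.12 (cv2) and the standard library are available. Lean on these libraries where they do the work, as an engineer would, in place of code of your own. Each camera call takes 0.05 s, during which the arm holds its last target.

## Working session

There is one attempt and no reset: what is moved stays moved. The work goes in short steps, Python scripts to look and compute and a tool call to move; the robot and the scene stay as the last step left them, time stands still between calls to the robot, and variables do not carry over. Pictures are saved under pics/ and viewed, and the job is handed in when it is done.

Besides the shell and the picture viewer there is one more tool, called after ">>>" as a command line: name --pt "numbers of a row" for each row, then --argument value for the rest. play_rows: Moves the arm, as the interface text tells. Its arguments: {"type":"object","properties":{"xyz":{"type":"array","items":{"type":"array","items":{"type":"number"}}},"turn":{"type":"array","items":{"type":"number"}},"hand":{"type":"array","items":{"type":"number"}}},"required":["xyz","turn","hand"]}

```bash
ls; mkdir -p pics
python3 - <<'E'
from bench import readout, optics, bot
import cv2
o=readout.get_obs();print(o, bot.grip_depth)
for n in ("scene","side","wrist"):
    print(n,optics.calibration(n)); cv2.imwrite(f"pics/{n}0.png",optics.capture(n))
E
```

```text
pics
{'time_s': 0.0, 'qpos': array([-1.26098966e-01,  2.21215969e-01,  1.52761197e+00, -4.27521228e-05,
        1.39471648e+00, -1.26077548e-01]), 'dq': array([ 2.58820095e-05,  1.33889588e-03,  8.26840778e-04,  8.20171107e-05,
       -7.77243727e-04,  1.95278916e-04]), 'tau': array([-5.06932320e-04, -4.96913910e+01, -3.89390445e+01, -4.46828235e-04,
        1.12446505e-02,  2.49123751e-06]), 'eef_pos': array([6.24388662e-01, 6.01525784e-05, 2.30205092e-01]), 'tool_rot': array([-3.14138748e+00,  2.18128960e-05,  3.04959499e-03]), 'ft_force': array([ 1.079123  , -0.07276458, -0.45833103]), 'wrist_torque': array([-0.01099633,  0.00635596,  0.00364621]), 'width': 1.0023226988859844} 0.0187
scene {'camera_matrix': array([[435.125171  ,   0.        , 256.35542347],
       [  0.        , 435.125171  , 187.50273549],
       [  0.        ,   0.        ,   1.        ]]), 'k1': -0.005284679276947188, 'xyz': array([1.24283049, 0.45888804, 0.76678456]), 'orientation': array([-1.19362104, -2.26329924,  1.01624686])}
side {'camera_matrix': array([[426.79885296,   0.        , 262.49073575],
       [  0.        , 426.79885296, 198.55383462],
       [  0.        ,   0.        ,   1.        ]]), 'k1': -0.01714438442979061, 'xyz': array([0.25538825, 0.64745319, 0.72458394]), 'orientation': array([-0.63007372,  2.64523336, -1.13687902])}
wrist {'camera_matrix': array([[301.40310985,   0.        , 256.10459662],
       [  0.        , 301.40310985, 191.02110641],
       [  0.        ,   0.        ,   1.        ]]), 'k1': -0.017215756278009996, 'xyz': array([0.62571031, 0.06492588, 0.37209842]), 'orientation': array([ 2.87981507e+00,  1.09044811e-03, -3.39887060e-03])}
```

View pics/scene0.png

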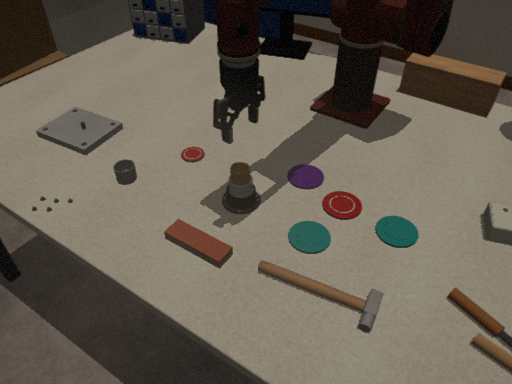

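View pics/side0.png

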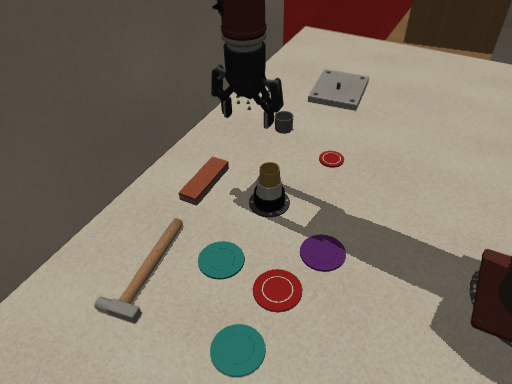

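View pics/wrist0.png

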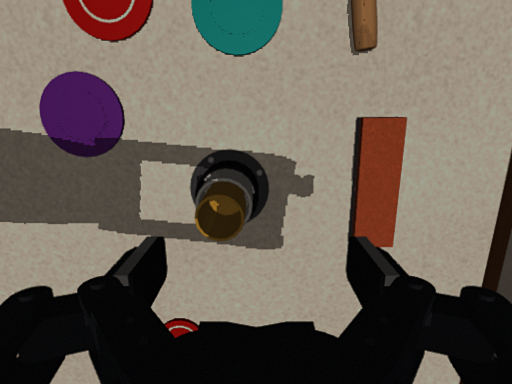

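```bash
cat > h.py <<'E'
import numpy as np, cv2
from scipy.spatial.transform import Rotation as R
from scipy.optimize import least_squares
def cast(c,px,z):
    px=np.atleast_2d(np.asarray(px,float));K=c["camera_matrix"]
    d=(px-[K[0,2],K[1,2]])/[K[0,0],K[1,1]]; u=d.copy()
    for _ in range(10): u=d/(1+c["k1"]*(u**2).sum(1,keepdims=True))
    w=R.from_rotvec(c["orientation"]).apply(np.c_[u,np.ones(len(u))])
    return c["xyz"]+w*((z-c["xyz"][2])/w[:,2])[:,None]
def proj(c,P):
    K=c["camera_matrix"];q=R.from_rotvec(c["orientation"]).inv().apply(np.atleast_2d(P)-c["xyz"])
    u=q[:,:2]/q[:,2:];u=u*(1+c["k1"]*(u**2).sum(1,keepdims=True))
    return u*[K[0,0],K[1,1]]+[K[0,2],K[1,2]]
def circ(P,r=None):
    P=P[:,:2];m=(P.max(0)+P.min(0))/2
    if r: s=least_squares(lambda p:np.hypot(*(P-p).T)-r,m,loss="soft_l1",f_scale=.001);return s.x,r,np.sqrt(np.mean(s.fun**2))
    s=least_squares(lambda p:np.hypot(*(P-p[:2]).T)-p[2],[*m,.03],loss="soft_l1",f_scale=.001);return s.x[:2],s.x[2],np.sqrt(np.mean(s.fun**2))
def blobs(im,lo,hi,amin=80):
    h=cv2.cvtColor(im,cv2.COLOR_BGR2HSV)
    m=cv2.inRange(h,lo,hi)
    if lo[0]==0: m|=cv2.inRange(h,(174,lo[1],lo[2]),(180,255,255))
    cs,_=cv2.findContours(m,cv2.RETR_EXTERNAL,cv2.CHAIN_APPROX_NONE)
    return [c[:,0,:] for c in cs if cv2.contourArea(c)>amin]
E
python3 - <<'E'
from h import *
from bench import optics
for n in("scene","side","wrist"):
    im=cv2.imread(f"pics/{n}0.png");c=optics.calibration(n)
    for b in blobs(im,(0,150,60),(6,255,255)):
        p,r,e=circ(cast(c,b,.006));print(n,"red",b.mean(0).round(),p.round(4),round(r,4),round(e,4))
    for b in blobs(im,(8,100,30),(30,255,255)):
        p,r,e=circ(cast(c,b,.108));print(n,"brass?",b.mean(0).round(),b.min(0),b.max(0),p.round(4),round(r,4),round(e,4))
E
python3 - <<'E'
import cv2,numpy as np
t=[]
for n,(x,y) in dict(scene=(240,185),side=(270,185),wrist=(228,195)).items():
    im=cv2.imread(f"pics/{n}0.png")[y-40:y+40,x-33:x+33];t.append(cv2.resize(im,None,fx=4,fy=4,interpolation=cv2.INTER_CUBIC))
cv2.imwrite("pics/crop0.png",np.hstack(t))
E
```

```text
scene red [342. 205.] [0.463 0.191] 0.0476 0.001
scene red [192. 152.] [ 0.5129 -0.2617] 0.0194 0.0024
scene brass? [494. 352.] [472 334] [511 370] [0.7396 0.5804] 0.0225 0.0076
scene brass? [475. 312.] [448 288] [503 336] [0.6807 0.5359] 0.0319 0.0129
scene brass? [311. 285.] [259 261] [365 310] [1039.5795  141.0394] 1048.2775 0.0113
scene brass? [199. 242.] [164 219] [231 263] [0.8285 0.0411] 0.0504 0.0188
scene brass? [240. 173.] [231 162] [249 185] [ 0.6071 -0.0201] 0.0352 0.0083
scene brass? [442.  76.] [381  45] [511 116] [-0.1567  0.2415] 0.1815 0.033
scene brass? [316.  34.] [293  23] [339  44] [-0.24  -0.278] 0.0691 0.0245
scene brass? [25. 40.] [0 0] [68 85] [ 0.8404 -1.4869] 0.6352 0.0829
side red [277. 290.] [0.4615 0.195 ] 0.0487 0.0007
side red [497. 258.] [ 0.0743 -0.0868] 0.0199 0.0054
side red [331. 159.] [ 0.513  -0.2521] 0.0329 0.0011
side red [341.  16.] [ 0.8324 -1.2703] 0.2594 0.061
side brass? [151. 261.] [120 219] [181 302] [0.0073 0.1915] 0.6747 0.0117
side brass? [269. 175.] [260 163] [279 187] [ 0.5812 -0.0091] 0.0365 0.0079
side brass? [203. 180.] [179 157] [227 201] [0.7209 0.0711] 0.0596 0.0203
side brass? [453.  25.] [386   0] [510  59] [ 0.3326 -1.1   ] 0.2688 0.0505
wrist red [179. 331.] [ 0.5128 -0.2447] 0.0094 0.0026
wrist red [181. 324.] [ 0.5154 -0.253 ] 0.027 0.0037
wrist red [107.   7.] [0.4619 0.1771] 0.0168 0.006
wrist red [109.  18.] [0.4629 0.1869] 0.0445 0.0091
wrist brass? [221. 211.] [195 181] [245 240] [ 0.5922 -0.0267] 0.0263 0.0028
wrist brass? [378. 134.] [358 117] [405 159] [0.7314 0.045 ] 0.0131 0.0045
wrist brass? [364.  24.] [351   0] [376  50] [0.7107 0.1319] 0.0156 0.0037
```

View pics/crop0.png

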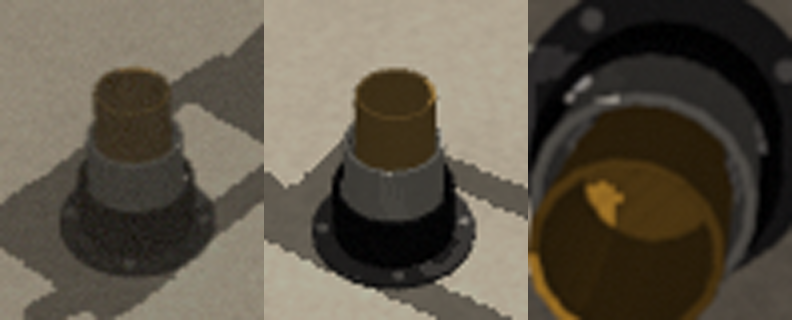

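Run:
```python
from h import *
from bench import optics
for n,ctr in(("scene",(240,173)),("side",(269,175)),("wrist",(221,211))):
    im=cv2.imread(f"pics/{n}0.png");c=optics.calibration(n)
    b=min(blobs(im,(8,100,20),(30,255,255)),key=lambda b:np.hypot(*(b.mean(0)-ctr)))
    s=b[b[:,1]>=216] if n=="wrist" else b[b[:,1]<=b[:,1].min()+5]
    p,r,e=circ(cast(c,s,.108),.0235);print(n,p.round(4),e.round(4),len(s))
    # white ring
    if n!="wrist":
        for ctr2,rr in(((342,205),.032),((193,154),.0255)) if n=="scene" else (((277,290),.032),((331,159),.0255)):
            x,y=ctr2;w=20 if rr>.03 else 12
            w=w if n=="scene" else int(w*1.2)
            h=cv2.cvtColor(im,cv2.COLOR_BGR2HSV)
            ys,xs=np.mgrid[y-w:y+w,x-w:x+w]
            P=cast(c,np.c_[xs.ravel(),ys.ravel()],.006); 
            sat=h[ys,xs,1].ravel();rest=circ(cast(c,max(blobs(im,(0,110,50),(10,255,255)),key=lambda b:-np.hypot(*(b.mean(0)-ctr2))),.006),.05 if rr>.03 else .034)
            m=(sat<150)&(np.abs(np.hypot(*(P[:,:2]-rest[0]).T)-rr)<.006)
            q=circ(P[m],rr) if m.sum()>8 else None
            print(" pad",rest[0].round(4),rest[2].round(4),"ring",q and (q[0].round(4),q[2].round(4)),m.sum())
```

```text
scene [ 0.592 -0.031] 0.0018 21
 pad [0.4625 0.1906] 0.0013 ring (array([0.4604, 0.1897]), np.float64(0.0022)) 101
 pad [ 0.5149 -0.2586] 0.002 ring (array([ 0.5132, -0.2606]), np.float64(0.0021)) 65
side [ 0.5883 -0.025 ] 0.0011 24
 pad [0.4616 0.1949] 0.001 ring (array([0.4622, 0.1934]), np.float64(0.002)) 138
 pad [ 0.5135 -0.252 ] 0.0011 ring (array([ 0.5142, -0.256 ]), np.float64(0.0017)) 48
wrist [ 0.5906 -0.0309] 0.0005 72
```

Candidates: red discs at scene (193,154) (small) and (342,205) (large); look-alikes are purple (306,177) and turquoise (309,236) and (397,231). Brass is in the nest at (240,173), and the grey scrap cup is at (125,172). The crop confirms brass in aluminium in black. I'll move over the nest.

>>> play_rows --pt "-12 10 20" --pt "-24 20 40" --pt "-34 30 60" --pt "-34 30 80" --pt "-34 30 80" --pt "-34 30 80" --turn '[0, 0, 0, 0, 0, 0]' --hand '[1, 1, 1, 1, 1, 1]'

```text
time_s: 0.75
eef_pos: [0.5903, -0.0299, 0.1504]
tool_rot: [-3.141, 0.0, 0.004]
ft_force: [-0.2, -0.1, -0.1]
width: 1.0
```

Run:
```python
from h import *
from bench import optics,readout
o=readout.get_obs();print(o["eef_pos"],o["tool_rot"],o["ft_force"])
t=[]
for n in("wrist","scene","side"):
    c=optics.calibration(n);im=optics.capture(n);cv2.imwrite(f"pics/{n}1.png",im)
    if n=="wrist":
        for b in blobs(im,(8,100,20),(30,255,255)):
            p,r,e=circ(cast(c,b,.108),.0235);print(b.mean(0).round(),b.min(0),b.max(0),p.round(4),e.round(4))
    else: im=im[90:282,130:386]
    t.append(im if n=="wrist" else cv2.resize(im,(256,192)))
cv2.imwrite("pics/m1.png",np.hstack([t[0],np.vstack(t[1:])]))
```

```text
[ 0.59025177 -0.02985735  0.15042895] [-3.14117355e+00  7.54108463e-05  3.77887499e-03] [-0.1969744  -0.1067354  -0.06578785]
[256. 209.] [220 167] [290 249] [ 0.5905 -0.0291] 0.0031
[440. 144.] [422 112] [460 171] [0.7215 0.0275] 0.0057
[461. 103.] [445  84] [474 126] [0.6931 0.0286] 0.0042
```

View pics/m1.png

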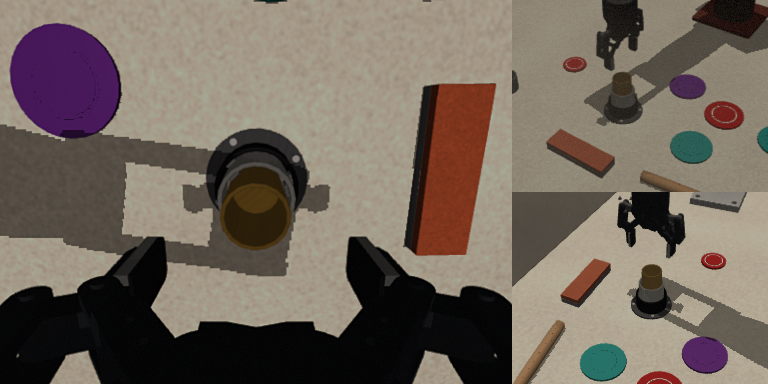

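The wrist view shows the brass rim at (256,215), midway between the fingertips at x≈164 and 348, and nothing in their way. I'll go down and grip.

>>> play_rows --pt "0 0.5 15" --pt "0 0.5 30" --pt "0 0.5 45" --pt "0 0.5 60" --pt "0 0.5 73" --pt "0 0.5 73" --pt "0 0.5 73" --turn '[0, 0, 0, 0, 0, 0, 0]' --hand '[1, 1, 1, 1, 1, 1, 1]'

```text
time_s: 1.6
eef_pos: [0.5913, -0.0304, 0.0784]
tool_rot: [3.142, 0.0, -0.0]
ft_force: [-0.9, -0.5, 0.5]
width: 0.998
```

>>> play_rows --pt "0 0 0" --pt "0 0 0" --pt "0 0 0" --pt "0 0 0" --pt "0 0 0" --pt "0 0 0" --pt "0 0 0" --pt "0 0 0" --pt "0 0 0" --pt "0 0 0" --turn '[0, 0, 0, 0, 0, 0, 0, 0, 0, 0]' --hand '[0.5, 0.4, 0.3, 0.2, 0, -0.2, -0.5, -1, -1, -1]'

```text
time_s: 2.6
eef_pos: [0.5911, -0.0303, 0.0792]
tool_rot: [3.142, 0.001, -0.001]
ft_force: [-4.1, 0.0, 5.6]
width: 0.525
```

```bash
cat > snap.py <<'E'
import sys
from h import *
from bench import optics,readout
o=readout.get_obs();print(o["time_s"],o["eef_pos"].round(4),o["tool_rot"].round(4),o["ft_force"].round(1),o["width"])
t=[];k=sys.argv[1]
x0,y0,x1,y1=map(int,sys.argv[2:6]);a0,b0,a1,b1=map(int,sys.argv[6:10])
for n in("wrist","scene","side"):
    im=optics.capture(n);cv2.imwrite(f"pics/{n}{k}.png",im)
    if n=="scene": im=im[y0:y1,x0:x1]
    if n=="side": im=im[b0:b1,a0:a1]
    t.append(im if n=="wrist" else cv2.resize(im,(256,192)))
cv2.imwrite(f"pics/m{k}.png",np.hstack([t[0],np.vstack(t[1:])]))
E
python3 snap.py 2 175 100 303 196 205 110 333 206
```

```text
2.6 [ 0.5911 -0.0303  0.0792] [ 3.1416e+00  8.0000e-04 -1.1000e-03] [-4.1  0.   5.6] 0.5247657810739443
```

View pics/m2.png

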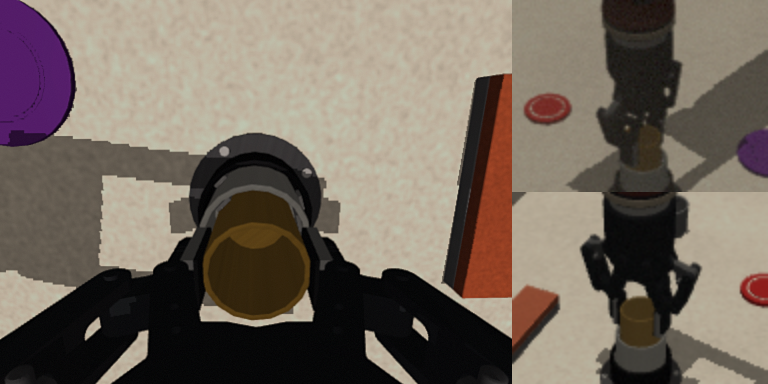

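The pads are seated on the brass tube (wrist view, 204–310 px at row ~268). I'll draw it up slowly.

>>> play_rows --pt "0 0 -4" --pt "0 0 -8" --pt "0 0 -13" --pt "0 0 -19" --pt "0 0 -25" --pt "0 0 -31" --pt "0 0 -37" --pt "0 0 -43" --pt "0 0 -49" --pt "0 0 -55" --turn '[0, 0, 0, 0, 0, 0, 0, 0, 0, 0]' --hand '[-1, -1, -1, -1, -1, -1, -1, -1, -1, -1]'

```text
time_s: 3.75
eef_pos: [0.5918, -0.0305, 0.1356]
tool_rot: [3.141, 0.001, 0.002]
ft_force: [0.9, 0.6, -1.3]
width: 0.523
```

>>> play_rows --pt "0 0 -10" --pt "0 0 -25" --pt "0 0 -40" --pt "0 0 -50" --pt "0 0 -50" --turn '[0, 0, 0, 0, 0]' --hand '[-1, -1, -1, -1, -1]'

```text
time_s: 4.25
eef_pos: [0.5932, -0.0308, 0.1885]
tool_rot: [3.14, 0.001, 0.008]
ft_force: [0.6, 0.1, -1.4]
width: 0.527
```

```bash
python3 snap.py 3 145 60 337 204 175 70 367 214
```

```text
4.25 [ 0.5932 -0.0308  0.1885] [3.1403e+00 8.0000e-04 8.4000e-03] [ 0.6  0.1 -1.4] 0.5271012225443731
```

View pics/m3.png

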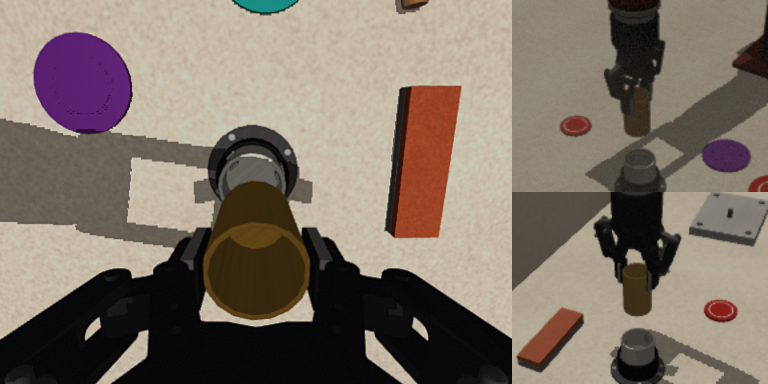

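The brass cup is free and the aluminium one stayed put. I'll carry it past the small pad so the wrist camera can see the pad.

>>> play_rows --pt "-5 20 0" --pt "-13 55 0" --pt "-23 90 0" --pt "-33 125 0" --pt "-43 160 0" --pt "-53 195 0" --pt "-63 230 0" --pt "-72 265 0" --pt "-79 285 0" --pt "-79 290 0" --turn '[0, 0, 0, 0, 0, 0, 0, 0, 0, 0]' --hand '[-1, -1, -1, -1, -1, -1, -1, -1, -1, -1]'

```text
time_s: 5.4
eef_pos: [0.5109, -0.3225, 0.184]
tool_rot: [-3.141, 0.004, 0.003]
ft_force: [0.5, 0.3, -1.4]
width: 0.524
```

>>> play_rows --pt "0 0 0" --pt "0 0 0" --pt "0 0 0" --turn '[0, 0, 0]' --hand '[-1, -1, -1]'

```text
time_s: 5.7
eef_pos: [0.5112, -0.3212, 0.1836]
tool_rot: [-3.14, 0.002, 0.003]
ft_force: [-1.0, -0.6, -2.1]
width: 0.526
```

```bash
cat > pad.py <<'E'
import sys
from h import *
from bench import optics
k,ro,rr=sys.argv[1],float(sys.argv[2]),float(sys.argv[3])
im=cv2.imread(f"pics/wrist{k}.png");c=optics.calibration("wrist")
for b in blobs(im,(0,150,50),(6,255,255)):
    p,r,e=circ(cast(c,b,.006));p2,_,e2=circ(cast(c,b,.006),ro);print(b.mean(0).round(),"free",p.round(4),r.round(4),e.round(4),"fix",p2.round(4),e2.round(4))
    if abs(r-ro)<.004:
        x0,y0=b.min(0);x1,y1=b.max(0);ys,xs=np.mgrid[y0:y1+1,x0:x1+1];P=cast(c,np.c_[xs.ravel(),ys.ravel()],.006)
        s=cv2.cvtColor(im,cv2.COLOR_BGR2HSV)[ys,xs,1].ravel();m=(s<150)&(np.abs(np.hypot(*(P[:,:2]-p).T)-rr)<.005)
        if m.sum()>9: q=circ(P[m]);print("  ring",q[0].round(4),q[1].round(4),q[2].round(4),m.sum())
E
python3 snap.py 4 100 60 292 204 245 70 437 214; python3 pad.py 4 .034 .0255
```

```text
5.7 [ 0.5112 -0.3212  0.1836] [-3.1404e+00  2.1000e-03  3.4000e-03] [-1.  -0.6 -2.1] 0.5258413205216265
[258. 112.] free [ 0.514  -0.2594] 0.0328 0.0003 fix [ 0.514  -0.2595] 0.0013
  ring [ 0.514  -0.2595] 0.0239 0.0011 556
```

View pics/m4.png

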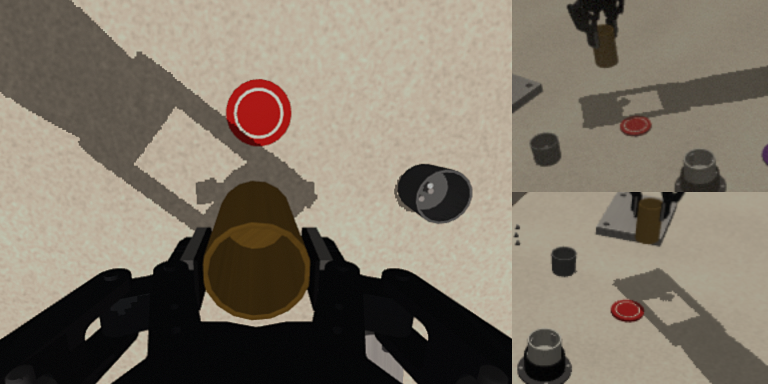

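```bash
cat > held.py <<'E'
import sys
from h import *
from bench import optics,readout
k=sys.argv[1];zb,H,ro=map(float,sys.argv[2:5]);lo,hi=eval(sys.argv[5])
im=cv2.imread(f"pics/wrist{k}.png");c=optics.calibration("wrist");t=readout.get_obs()["eef_pos"]
b=max(blobs(im,lo,hi),key=len);print(b.min(0),b.max(0))
for nm,s,z in(("rim",b[(b[:,1]>=275)],t[2]+zb+H),("bottom",b[b[:,1]<=b[:,1].min()+12],t[2]+zb)):
    q=circ(cast(c,s,z),ro);qf=circ(cast(c,s,z));print(nm,"minus TCP mm",((q[0]-t[:2])*1e3).round(1),q[2].round(4),"free r",qf[1].round(4),len(s))
E
python3 held.py 4 -.0452 .074 .0235 "((8,100,15),(30,255,255))"
```

```text
[202 181] [310 319]
rim minus TCP mm [0.9 0.1] 0.0004 free r 0.0227 139
bottom minus TCP mm [ 0.  -2.4] 0.0003 free r 0.0227 56
```

>>> play_rows --pt "1 -20 0" --pt "2 -45 10" --pt "3 -62 30" --pt "3 -62 50" --pt "3 -62 70" --pt "3 -62 85" --pt "3 -62 98" --pt "3 -62 108" --pt "3 -62 108" --pt "3 -62 108" --turn '[0, 0, 0, 0, 0, 0, 0, 0, 0, 0]' --hand '[-1, -1, -1, -1, -1, -1, -1, -1, -1, -1]'

```text
time_s: 6.85
eef_pos: [0.5144, -0.2598, 0.0763]
tool_rot: [-3.141, 0.002, 0.002]
ft_force: [-0.4, 0.9, -0.5]
width: 0.525
```

```bash
python3 snap.py 5 145 80 273 176 265 80 393 176; python3 held.py 5 -.0452 .074 .0235 "((8,100,15),(30,255,255))"
python3 - <<'E'
from h import *
from bench import optics
# brass silhouette low end in scene/side, vs. predicted
for n in("scene","side"):
    im=cv2.imread(f"pics/{n}5.png");c=optics.calibration(n)
    bs=[b for b in blobs(im,(8,90,15),(30,255,255),40) if np.hypot(*(b.mean(0)-proj(c,[[.514,-.26,.07]])[0]))<25]
    for b in bs:print(n,b.min(0),b.max(0))
    for z in(.025,.03,.035):
        a=np.linspace(0,6.28,60);q=proj(c,np.c_[.514+.0235*np.cos(a),-.259+.0235*np.sin(a),0*a+z]);print(z,q[:,1].max().round(1),q[:,0].min().round(1),q[:,0].max().round(1))
E
```

```text
6.85 [ 0.5144 -0.2598  0.0763] [-3.1413e+00  2.3000e-03  2.0000e-03] [-0.4  0.9 -0.5] 0.5247810774959618
[202 181] [310 319]
rim minus TCP mm [0.8 0.1] 0.0004 free r 0.0227 139
bottom minus TCP mm [ 0.1 -2.2] 0.0002 free r 0.023 56
scene [182 120] [198 152]
0.025 153.0 183.6 200.1
0.03 151.6 183.4 199.9
0.035 150.2 183.2 199.8
side [324 122] [343 154]
0.025 156.7 323.6 341.1
0.03 155.2 323.8 341.4
0.035 153.7 323.9 341.6
```

View pics/m5.png

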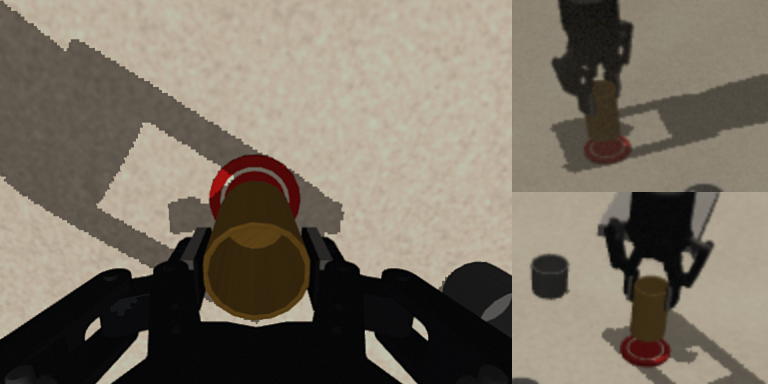

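>>> play_rows --pt "0 -1 8" --pt "0 -1 15" --pt "0 -1 20" --pt "0 -1 22" --pt "0 -1 23" --pt "0 -1 23" --turn '[0, 0, 0, 0, 0, 0]' --hand '[-1, -1, -1, -1, -1, -1]'

```text
time_s: 7.6
eef_pos: [0.5148, -0.2591, 0.0538]
tool_rot: [3.141, -0.002, -0.001]
ft_force: [-0.3, -0.5, -1.2]
width: 0.526
```

>>> play_rows --pt "0 0 1" --pt "0 0 1.5" --pt "0 0 1.5" --turn '[0, 0, 0]' --hand '[-1, -1, -1]'

```text
time_s: 7.9
eef_pos: [0.5148, -0.2591, 0.0524]
tool_rot: [3.141, -0.002, -0.0]
ft_force: [0.4, 0.1, -0.7]
width: 0.522
```

>>> play_rows --pt "-0.5 0 1" --pt "-0.5 0 2" --pt "-0.5 0 2" --turn '[0, 0, 0]' --hand '[-1, -1, -1]'

```text
time_s: 8.2
eef_pos: [0.5145, -0.2593, 0.0512]
tool_rot: [3.141, -0.002, -0.0]
ft_force: [-2.0, 0.8, 5.1]
width: 0.526
```

>>> play_rows --pt "0 0 1" --pt "0 0 1" --pt "0 0 1" --turn '[0, 0, 0]' --hand '[-1, -1, -1]'

```text
time_s: 8.5
eef_pos: [0.5145, -0.2593, 0.0512]
tool_rot: [3.141, -0.002, -0.0]
ft_force: [-3.6, 1.7, 7.6]
width: 0.526
```

The cup touched down (7.6 N) at exactly the predicted height. I'll release it slowly.

>>> play_rows --pt "0 0 0" --pt "0 0 0" --pt "0 0 0" --pt "0 0 0" --pt "0 0 0" --pt "0 0 0" --pt "0 0 0" --pt "0 0 0" --turn '[0, 0, 0, 0, 0, 0, 0, 0]' --hand '[0.08, 0.14, 0.2, 0.3, 0.5, 0.7, 1, 1]'

```text
time_s: 9.3
eef_pos: [0.5145, -0.2593, 0.0512]
tool_rot: [3.141, -0.002, -0.0]
ft_force: [-0.3, 0.1, -0.2]
width: 1.001
```

>>> play_rows --pt "0 0 -10" --pt "0 0 -25" --pt "0 0 -45" --pt "0 0 -70" --pt "0 20 -100" --pt "0 50 -130" --pt "0 60 -130" --pt "0 60 -130" --turn '[0, 0, 0, 0, 0, 0, 0, 0]' --hand '[1, 1, 1, 1, 1, 1, 1, 1]'

```text
time_s: 10.1
eef_pos: [0.515, -0.3212, 0.1837]
tool_rot: [3.138, -0.005, 0.004]
ft_force: [0.0, 0.4, -0.7]
width: 1.0
```

```bash
python3 snap.py 6 145 80 273 176 265 80 393 176
python3 - <<'E'
from h import *
from bench import optics
for n in("wrist","scene","side"):
    im=cv2.imread(f"pics/{n}6.png");c=optics.calibration(n);ctr=proj(c,[[.514,-.26,.06]])[0]
    b=min(blobs(im,(8,90,15),(30,255,255),40),key=lambda b:np.hypot(*(b.mean(0)-ctr)));print(n,b.min(0),b.max(0))
    m=b[:,1].max() if n=="wrist" else b[:,1].min()
    s=b[b[:,1]>m-22] if n=="wrist" else b[b[:,1]<=m+4]
    q=circ(cast(c,s,.08),.0235);print(" rim",q[0].round(4),q[2].round(4))
    s=b[b[:,1]<b[:,1].min()+10] if n=="wrist" else b[b[:,1]>=b[:,1].max()-3]
    q=circ(cast(c,s,.006),.0235);print(" bottom",q[0].round(4),q[2].round(4))
E
python3 pad.py 6 .034 .0255
```

```text
10.1 [ 0.515  -0.3212  0.1837] [ 3.138  -0.0049  0.0044] [ 0.   0.4 -0.7] 0.9995958600745769
wrist [225  85] [283 145]
 rim [ 0.5126 -0.256 ] 0.0004
 bottom [ 0.5119 -0.2516] 0.0009
scene [181 128] [200 158]
 rim [ 0.5175 -0.2594] 0.0014
 bottom [ 0.5122 -0.2647] 0.002
side [323 130] [343 162]
 rim [ 0.5139 -0.2537] 0.0016
 bottom [ 0.5159 -0.2593] 0.0016
[252. 103.] free [ 0.5117 -0.2559] 0.0316 0.0018 fix [ 0.512 -0.258] 0.0028
```

View pics/m6.png

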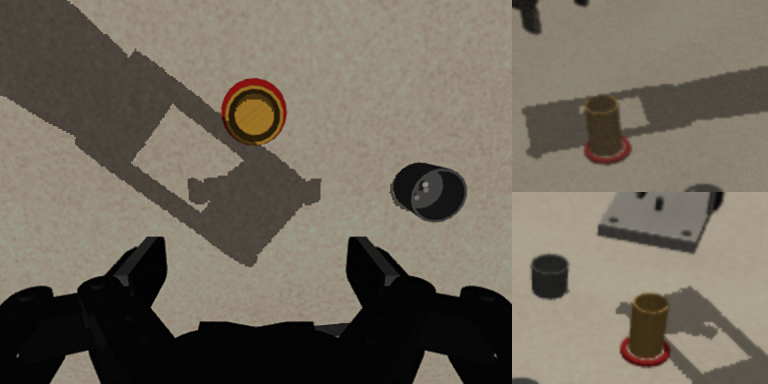

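```bash
cat > chk.py <<'E'
import sys
from h import *
from bench import optics
x,y=.514,-.2595
c=optics.calibration("wrist");im=optics.capture("wrist");cv2.imwrite("pics/wrist7.png",im);print(c["xyz"])
r=max((b for b in blobs(im,(0,150,50),(6,255,255))),key=len)
P=cast(c,r,.006);m=np.hypot(P[:,0]-.513,P[:,1]+.2585)>.0305
print(m.sum(),circ(P[m]),circ(P[m],.0328))
ctr=proj(c,[[x,y,.06]])[0]
b=min(blobs(im,(8,90,15),(30,255,255),40),key=lambda b:np.hypot(*(b.mean(0)-ctr)))
s=b[b[:,1]>b[:,1].max()-28];print(circ(cast(c,s,.08)),circ(cast(c,s,.08),.0235))
cv2.imwrite("pics/c7.png",cv2.resize(im[60:170,190:320],None,fx=5,fy=5,interpolation=2))
E
python3 chk.py
```

```text
[ 0.51510349 -0.25325848  0.32194692]
161 (array([ 0.5136603 , -0.25866671]), np.float64(0.032443387369893675), np.float64(0.0006048273941996563)) (array([ 0.51374345, -0.25896515]), 0.0328, np.float64(0.0007135434495807881))
(array([ 0.51451048, -0.26071169]), np.float64(0.02293788924392605), np.float64(0.0002755041128613055)) (array([ 0.51451118, -0.2599998 ]), 0.0235, np.float64(0.00035492582048848387))
```

View pics/c7.png

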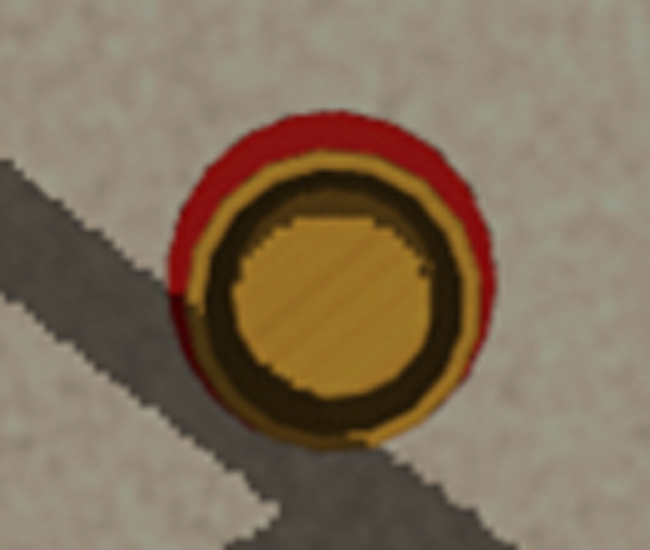

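The brass cup stands upright, and its centre measures within about 1 mm of the pad's centre. Now back to the nest.

>>> play_rows --pt "5 -20 0" --pt "14 -55 0" --pt "24 -90 0" --pt "33 -125 0" --pt "43 -160 0" --pt "52 -195 0" --pt "62 -230 0" --pt "70 -262 0" --pt "75 -285 0" --pt "76 -291 10" --turn '[0, 0, 0, 0, 0, 0, 0, 0, 0, 0]' --hand '[1, 1, 1, 1, 1, 1, 1, 1, 1, 1]'

```text
time_s: 11.3
eef_pos: [0.5904, -0.0236, 0.1703]
tool_rot: [-3.14, -0.005, 0.002]
ft_force: [0.1, 0.2, 0.4]
width: 1.001
```

>>> play_rows --pt "0 0 10" --pt "0 0 30" --pt "0 0 40" --pt "0 0 40" --pt "0 0 40" --turn '[0, 0, 0, 0, 0]' --hand '[1, 1, 1, 1, 1]'

```text
time_s: 11.8
eef_pos: [0.59, -0.0241, 0.1299]
tool_rot: [-3.14, -0.003, 0.004]
ft_force: [0.3, 0.3, 0.6]
width: 0.999
```

```bash
python3 snap.py 8 145 60 337 204 175 70 367 214
```

```text
11.8 [ 0.59   -0.0241  0.1299] [-3.1397 -0.0034  0.0035] [0.3 0.3 0.6] 0.9991880577264532
```

View pics/m8.png

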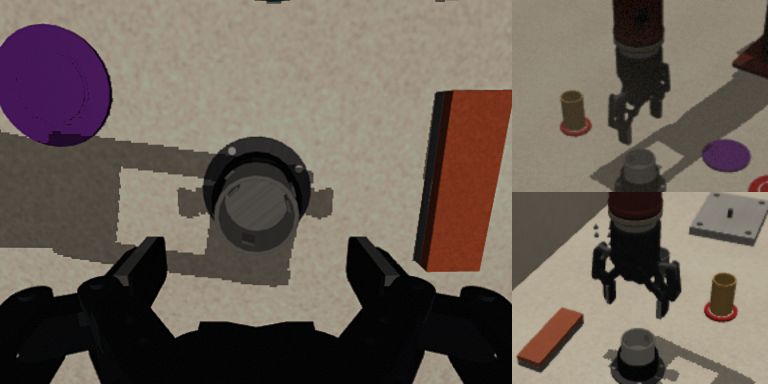

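The aluminium rim is at wrist (256,214), centred between the fingers. y is 6 mm off, which I'll correct on the way down.

>>> play_rows --pt "0.5 6.2 5" --pt "0.5 6.2 20" --pt "0.5 6.2 35" --pt "0.5 6.2 50" --pt "0.5 6.2 65" --pt "0.5 6.2 78" --pt "0.5 6.2 86" --pt "0.5 6.2 90" --pt "0.5 6.2 90" --turn '[0, 0, 0, 0, 0, 0, 0, 0, 0]' --hand '[1, 1, 1, 1, 1, 1, 1, 1, 1]'

```text
time_s: 12.85
eef_pos: [0.5913, -0.0299, 0.0407]
tool_rot: [-3.14, -0.004, 0.001]
ft_force: [-0.4, -0.5, 1.0]
width: 1.001
```

>>> play_rows --pt "0 0 0" --pt "0 0 0" --pt "0 0 0" --pt "0 0 0" --pt "0 0 0" --pt "0 0 0" --pt "0 0 0" --pt "0 0 0" --pt "0 0 0" --pt "0 0 0" --turn '[0, 0, 0, 0, 0, 0, 0, 0, 0, 0]' --hand '[0.7, 0.6, 0.5, 0.4, 0.3, 0, -0.5, -1, -1, -1]'

```text
time_s: 13.85
eef_pos: [0.5906, -0.0299, 0.0414]
tool_rot: [-3.14, -0.005, 0.003]
ft_force: [-5.6, 0.4, 6.5]
width: 0.678
```

```bash
python3 snap.py 9 175 120 303 216 205 120 333 216
```

```text
13.85 [ 0.5906 -0.0299  0.0414] [-3.14   -0.0046  0.0032] [-5.6  0.4  6.5] 0.6783086922383155
```

View pics/m9.png

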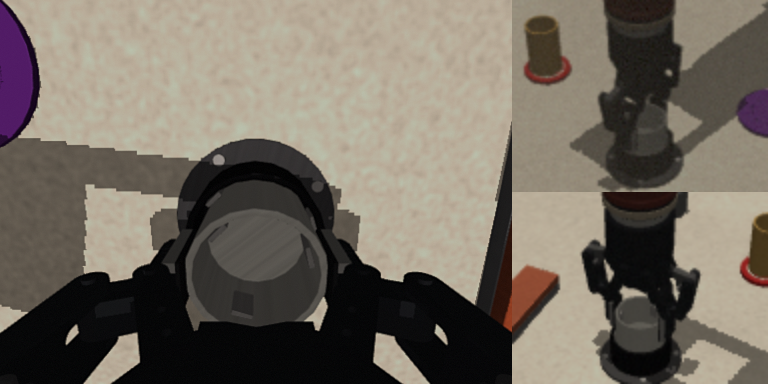

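The grip on the aluminium cup is good. Lifting.

>>> play_rows --pt "0 0 -4" --pt "0 0 -8" --pt "0 0 -12" --pt "0 0 -17" --pt "0 0 -22" --pt "0 0 -27" --pt "0 0 -32" --pt "0 0 -37" --pt "0 0 -43" --pt "0 0 -50" --turn '[0, 0, 0, 0, 0, 0, 0, 0, 0, 0]' --hand '[-1, -1, -1, -1, -1, -1, -1, -1, -1, -1]'

```text
time_s: 15.0
eef_pos: [0.5918, -0.0302, 0.0934]
tool_rot: [-3.14, -0.005, -0.001]
ft_force: [0.3, 0.1, -3.4]
width: 0.672
```

>>> play_rows --pt "0 0 -10" --pt "0 0 -30" --pt "0 0 -55" --pt "0 0 -80" --pt "0 0 -95" --pt "0 0 -95" --turn '[0, 0, 0, 0, 0, 0]' --hand '[-1, -1, -1, -1, -1, -1]'

```text
time_s: 15.6
eef_pos: [0.5938, -0.0306, 0.1921]
tool_rot: [-3.142, -0.005, -0.011]
ft_force: [1.0, 0.2, -2.5]
width: 0.678
```

```bash
python3 snap.py 10 145 60 337 204 175 70 367 214
```

```text
15.6 [ 0.5938 -0.0306  0.1921] [-3.1416 -0.0046 -0.0108] [ 1.   0.2 -2.5] 0.6776922472233573
```

View pics/m10.png

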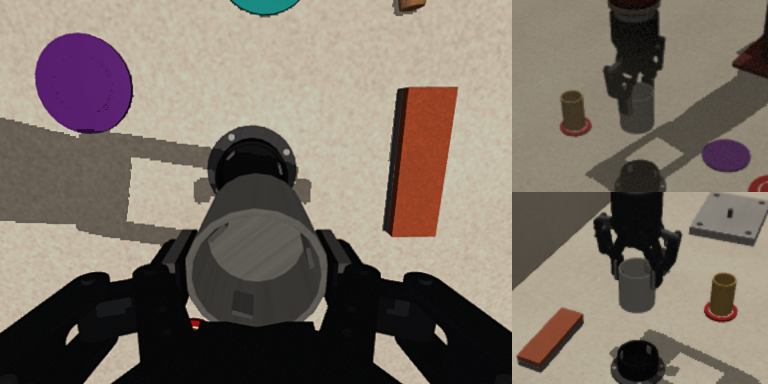

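It's free; the black cup is left empty. I'll carry it toward the large red pad, stopping short so the wrist camera can see the pad.

>>> play_rows --pt "-10 -12 0" --pt "-28 -33 0" --pt "-48 -57 0" --pt "-68 -81 0" --pt "-88 -105 0" --pt "-108 -129 0" --pt "-124 -148 0" --pt "-131 -156 0" --pt "-131 -156 0" --pt "-131 -156 0" --turn '[0, 0, 0, 0, 0, 0, 0, 0, 0, 0]' --hand '[-1, -1, -1, -1, -1, -1, -1, -1, -1, -1]'

```text
time_s: 16.75
eef_pos: [0.4596, 0.1252, 0.1871]
tool_rot: [-3.141, -0.005, 0.002]
ft_force: [0.1, 0.1, -3.2]
width: 0.676
```

>>> play_rows --pt "0 0 0" --pt "0 0 0" --pt "0 0 0" --turn '[0, 0, 0]' --hand '[-1, -1, -1]'

```text
time_s: 17.05
eef_pos: [0.4599, 0.1246, 0.187]
tool_rot: [-3.141, -0.004, 0.003]
ft_force: [-0.9, -0.2, -2.9]
width: 0.678
```

```bash
python3 snap.py 11 250 80 442 224 165 150 357 294;python3 pad.py 11 .05 .032;  python3 held.py 11 -.0354 .068 .030 "((0,0,45),(180,60,125))"
```

```text
17.05 [0.4599 0.1246 0.187 ] [-3.1407e+00 -3.6000e-03  2.7000e-03] [-0.9 -0.2 -2.9] 0.6775656158198053
[258. 106.] free [0.4618 0.192 ] 0.0487 0.0003 fix [0.4618 0.1918] 0.0014
  ring [0.4618 0.1919] 0.0304 0.0011 683
[  0 154] [327 325]
rim minus TCP mm [ -6.8 -32.6] 0.0305 free r 0.4255 387
bottom minus TCP mm [-11.9  11.9] 0.007 free r 0.326 142
```

View pics/m11.png

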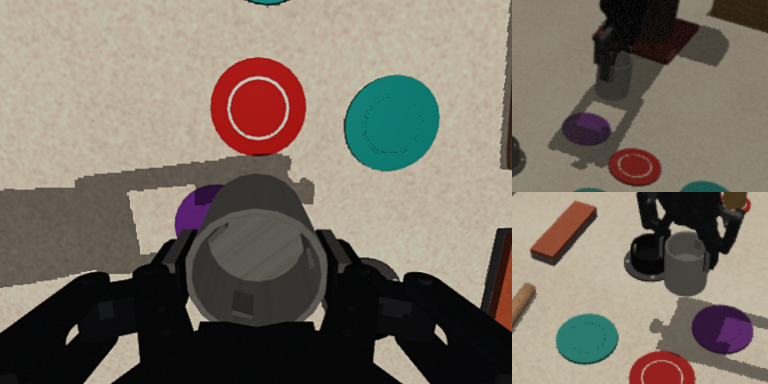

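Run:
```python
from h import *
from bench import optics,readout
c=optics.calibration("wrist");t=readout.get_obs()["eef_pos"]
im=cv2.imread("pics/wrist11.png");print(im[165:182,252,:].mean(1))
print((cast(c,[[255,174]],t[2]-.0354)-t)*1e3,(cast(c,[[256,209],[187,270],[328,270]],t[2]-.0354+.068)-t)*1e3)
```

```text
[89.33333333 90.         88.33333333 86.         86.         85.33333333
 88.33333333 90.66666667 79.66666667 58.         50.         50.33333333
 51.33333333 49.33333333 50.         51.66666667 51.66666667]
[[  0.1109358   27.95382836 -35.4       ]] [[  0.88165086  28.45889106  32.6       ]
 [-26.95286446   2.37528261  32.6       ]
 [ 30.06090617   2.6274674   32.6       ]]
```

>>> play_rows --pt "0 -20 0" --pt "1 -45 5" --pt "1.4 -62 20" --pt "1.4 -68 40" --pt "1.4 -68.4 60" --pt "1.4 -68.4 80" --pt "1.4 -68.4 98" --pt "1.4 -68.4 112" --pt "1.4 -68.4 120" --pt "1.4 -68.4 120" --turn '[0, 0, 0, 0, 0, 0, 0, 0, 0, 0]' --hand '[-1, -1, -1, -1, -1, -1, -1, -1, -1, -1]'

```text
time_s: 18.2
eef_pos: [0.46, 0.1932, 0.0661]
tool_rot: [-3.141, -0.004, 0.006]
ft_force: [-0.0, 0.7, -3.1]
width: 0.675
```

>>> play_rows --pt "0 0 0" --pt "0 0 0" --turn '[0, 0]' --hand '[-1, -1]'

```text
time_s: 18.4
eef_pos: [0.4607, 0.1933, 0.067]
tool_rot: [-3.141, -0.004, 0.003]
ft_force: [0.4, -1.1, -3.7]
width: 0.669
```

```bash
python3 snap.py 12 275 125 403 221 200 215 328 311
```

```text
18.4 [0.4607 0.1933 0.067 ] [-3.1408 -0.004   0.0034] [ 0.4 -1.1 -3.7] 0.6693878597180615
```

View pics/m12.png

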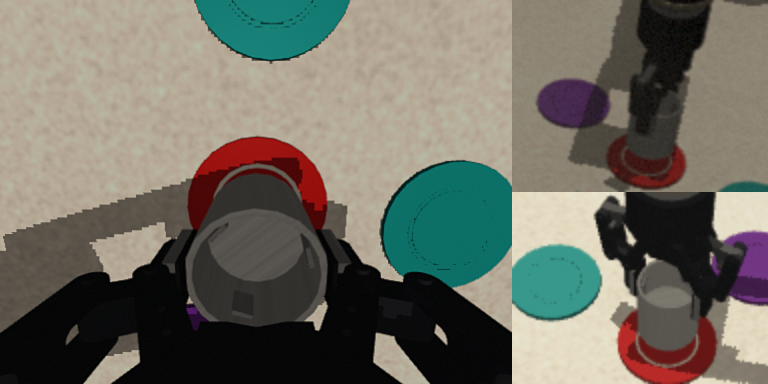

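Over the pad. I'll lower it to just above touch.

>>> play_rows --pt "0.5 0 8" --pt "0.5 0 15" --pt "0.5 0 20" --pt "0.5 0 23" --pt "0.5 0 24" --pt "0.5 0 24" --turn '[0, 0, 0, 0, 0, 0]' --hand '[-1, -1, -1, -1, -1, -1]'

```text
time_s: 19.15
eef_pos: [0.4609, 0.1933, 0.0426]
tool_rot: [-3.141, -0.004, 0.004]
ft_force: [0.7, 0.2, -4.2]
width: 0.673
```

```bash
python3 snap.py 13 310 175 374 223 240 255 304 303; python3 -c "
import cv2;import numpy as np
a=cv2.imread('pics/wrist13.png')[110:240,170:350];cv2.imwrite('pics/c13.png',cv2.resize(a,None,fx=4,fy=4,interpolation=2))"
```

```text
19.15 [0.4609 0.1933 0.0426] [-3.1409 -0.0041  0.0043] [ 0.7  0.2 -4.2] 0.672628288034417
```

View pics/c13.png

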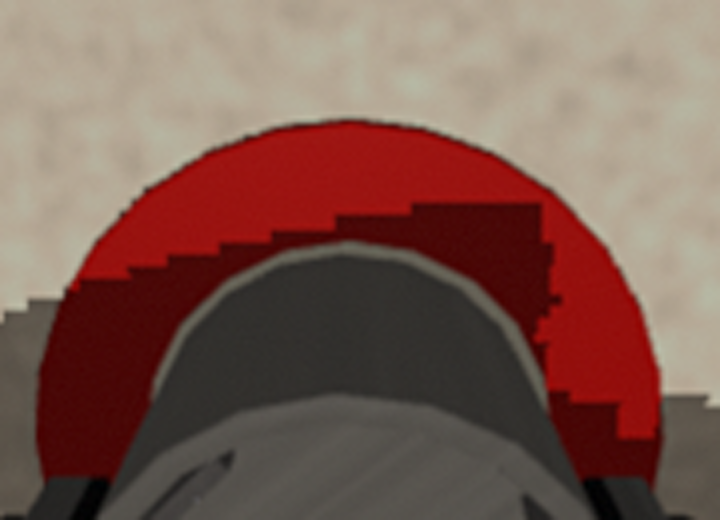

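View pics/m13.png

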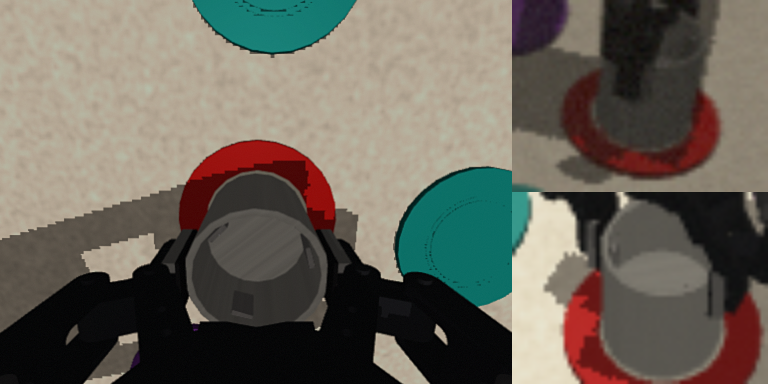

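The white ring shows as an even sliver around the cup's foot, so it's centred. Setting down.

>>> play_rows --pt "0 0 1" --pt "0 0 1.5" --pt "0 0 2" --pt "0 0 2" --turn '[0, 0, 0, 0]' --hand '[-1, -1, -1, -1]'

```text
time_s: 19.7
eef_pos: [0.4614, 0.1934, 0.0414]
tool_rot: [-3.141, -0.004, 0.002]
ft_force: [-0.7, 0.5, -0.3]
width: 0.674
```

>>> play_rows --pt "0 0 0.7" --pt "0 0 1.2" --pt "0 0 1.2" --turn '[0, 0, 0]' --hand '[-1, -1, -1]'

```text
time_s: 20.0
eef_pos: [0.4615, 0.1935, 0.0413]
tool_rot: [-3.141, -0.005, 0.003]
ft_force: [-5.6, -1.3, 9.9]
width: 0.674
```

Touched down (about 10 N). I'll release, then retreat upward and back so the wrist camera can check.

>>> play_rows --pt "0 0 0" --pt "0 0 0" --pt "0 0 0" --pt "0 0 0" --pt "0 0 0" --pt "0 0 0" --pt "0 0 0" --pt "0 0 0" --turn '[0, 0, 0, 0, 0, 0, 0, 0]' --hand '[0.38, 0.45, 0.52, 0.6, 0.75, 0.9, 1, 1]'

```text
time_s: 20.8
eef_pos: [0.4615, 0.1935, 0.0413]
tool_rot: [-3.141, -0.004, 0.003]
ft_force: [0.4, -0.5, -0.1]
width: 1.002
```

>>> play_rows --pt "0 0 -8" --pt "0 0 -22" --pt "0 0 -42" --pt "0 0 -66" --pt "0 0 -92" --pt "0 20 -120" --pt "0 50 -145" --pt "0 65 -145" --pt "0 65 -145" --pt "0 65 -145" --turn '[0, 0, 0, 0, 0, 0, 0, 0, 0, 0]' --hand '[1, 1, 1, 1, 1, 1, 1, 1, 1, 1]'

```text
time_s: 21.8
eef_pos: [0.462, 0.1285, 0.187]
tool_rot: [-3.14, -0.003, 0.002]
ft_force: [0.9, 1.2, -0.5]
width: 1.0
```

>>> play_rows --pt "0 0 0" --pt "0 0 0" --pt "0 0 0" --turn '[0, 0, 0]' --hand '[1, 1, 1]'

```text
time_s: 22.1
eef_pos: [0.4616, 0.129, 0.1865]
tool_rot: [-3.14, -0.004, 0.003]
ft_force: [-0.3, -0.1, 0.2]
width: 0.998
```

```bash
python3 snap.py 14 100 85 420 325 50 75 434 363
python3 - <<'E'
from h import *
from bench import optics
c=optics.calibration("wrist");im=cv2.imread("pics/wrist14.png")
r=max(blobs(im,(0,150,40),(8,255,255)),key=len);P=cast(c,r,.006)
d=np.hypot(P[:,0]-.4618,P[:,1]-.1919);m=d>.046
print("pad",m.sum(),circ(P[m]))
# rim: inside pad, low saturation pixels -> contour
mask=np.zeros(im.shape[:2],np.uint8);cv2.fillPoly(mask,[cv2.convexHull(r)],255)
h=cv2.cvtColor(im,cv2.COLOR_BGR2HSV);g=((h[...,1]<90)&(mask>0)).astype(np.uint8)*255
cs,_=cv2.findContours(g,cv2.RETR_EXTERNAL,cv2.CHAIN_APPROX_NONE);b=max(cs,key=cv2.contourArea)[:,0]
print(b.min(0),b.max(0));s=b[b[:,1]>b[:,1].mean()+5]
print("rim",circ(cast(c,s,.074)),circ(cast(c,s,.074),.03))
E
```

```text
22.1 [0.4616 0.129  0.1865] [-3.1403 -0.0043  0.0034] [-0.3 -0.1  0.2] 0.9983639775855859
pad 271 (array([0.46223927, 0.19147843]), np.float64(0.04873091069516755), np.float64(0.0003034773236196174))
[221  74] [292 148]
rim (array([0.46262762, 0.19207914]), np.float64(0.028983280065130592), np.float64(0.0002514826531314279)) (array([0.46262065, 0.19335263]), 0.03, np.float64(0.00045387812586601277))
```

View pics/m14.png

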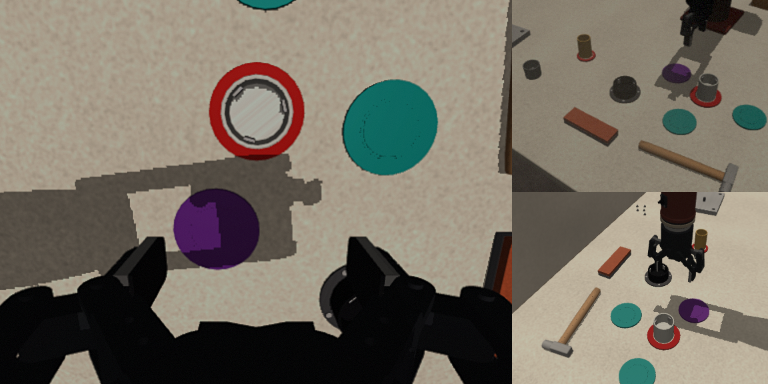

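Both cups stand on their own pads. The aluminium rim measures within 1–2 mm of its pad's centre, the black cup is empty, and the bystanders look unmoved. Handing in.

Run:
```python
from h import *
a,b=cv2.imread("pics/scene0.png"),cv2.imread("pics/scene14.png")
for n,(x0,y0,x1,y1) in dict(stone=(160,215,235,268),hammer=(255,258,388,332),scrap=(110,155,140,188)).items():
    print(n,cv2.phaseCorrelate(*[cv2.cvtColor(i[y0:y1,x0:x1],cv2.COLOR_BGR2GRAY).astype(np.float32) for i in(a,b)]))
from bench import bot
print(bot.finish_job())
```

```text
stone ((0.5520727741775531, -0.017169721816820527), 0.7728908913223832)
hammer ((0.48979949531734235, 0.5227226181073306), 1.0104881391172056)
scrap ((0.19587586382732525, -0.1105430433678336), 0.9474397769680729)
the job is handed in; nothing more can be done
None
```

I pulled the brass cup straight up and stood it on the smaller red pad. Then I pulled the aluminium cup out of the black one and stood it on the larger red pad. Both were lowered until the wrist felt contact (about 8 N and 10 N) and then released, and the job was handed in at about 22 s of the 64 s.

- **Placement:** the wrist camera put the brass rim about 1–2 mm from its pad's centre, and the aluminium rim about 0.5–2 mm, depending on how the circle was fitted. Both cups look upright, and the gripper was open and touching nothing at the end.
- **Bystanders:** comparing the first and last scene pictures, the stone, hammer and grey cup moved at most half a pixel. I take that as measuring error.
- **Checks that disagreed:**
  - Right after the brass cup was released, one set of measurements scattered by up to about 8 mm. The arm may still have been settling in the wrist picture, and in the other two views the cup is small. A repeat wrist measurement gave the 1–2 mm figure.
  - While held, the brass cup seemed to lean by about 2 mm at its base. It looked upright once it was down.
  - My automatic measurement of the aluminium cup in the gripper failed, because it mistook other grey areas for the cup. I used single pixel measurements and the white ring on the pad instead.

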